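# Hang the parts bin on the French cleat

## Robot

A 7-joint arm with a two-finger parallel gripper is mounted at the origin on a cart in front of the work surface, level with it; the furniture and walls round the work are solid. World frame = base frame: x ahead of the robot, y to its left, z up, the work surface at z = 0. Lengths are in m, angles in rad, forces in N, time in s.
With the tool pointing down it reaches from about 0.4 to 0.85 m from the base axis. Payload 6.9 kg.
Tool frame: the origin (TCP) lies at the very end of the fingers, on their centre line; the grasp point (between the pads) lies 19 mm behind it (r.tcp_to_grasp is the distance from the TCP to the grasp point, in m); x points along the fingers, y is the direction in which the jaws open and shut, and the axes are right-handed (so a half turn about x gives the same grasp; the last joint's range is limited). The gripper opens to 85 mm and grips with 20 to 120 N. Pads are 22 mm wide; open, the fingers measure 114 mm over their backs; the gripper's body (76 mm by 85 mm) begins 54 mm behind the grasp point. The pads swing forward as they close: fully open they stand 13 mm farther back than shut.
Start: joints at [1.367, 0.507, -0.238, 1.5, 0.126, 1.149, -0.155], TCP at [0.191, -0.595, 0.231] pointing down, gripper open.
Joint ranges: [-3.08, 3.08], [-0.24, 2.05], [-1.43, 1.35], [0, 2.5], [-1.52, 4.66], [0.17, 1.96], [-2.89, 2.89]. Speed limits (rad/s): [2.39, 2.39, 3.14, 3.14, 3.14, 3.14, 3.14].

## Interface

Orientations are given as a 3x3 rotation matrix whose columns are the frame's x, y, z axes.
In Python, from bench import r gives the robot as it stands. The module is installed in compiled form; this text tells all that it offers.
- The arm moves only by the tool drive_tool, never from a script. Its argument "targets" is text: rows parted by semicolons, each of 4 numbers parted by spaces: the shift along the tool's x, y, z in mm, then the turn about the tool's x in rad. A call has exactly 10 rows; each row shifts and turns the commanded pose from where the row before left it, along the tool's axes as they then stand; what a row does not reach is not made up. A row lasts 1/8 s, in which the tool goes at most 62.5 mm and 10.7 degrees, less where a joint would pass 70% of its speed; a pose out of reach is approached as far as the arm can. A call with a gripper value outside its range is refused whole. "grip" is the gripper command: -1 is shut, 1 is fully open, values between are in proportion, set as the call begins (left out, the last holds). The fingers move at their own pace and stop on an object; the grip force is fixed at half the most. Time passes only in rows, so rows that do not move let the fingers close, or fill a call up. It gives the time, the measured TCP pose, the force and the opening at its end, in the units of the state.
- r.read_state(): the state, without advancing time (a new reading comes with each control period).
- r.snapshot(name): name is "side" or "top"; returns the picture (384x512x3 uint8, red, green, blue); there is no depth.
- r.get_calibration(name): a dict with "mtx" (3x3 intrinsics, pixels), "T" (4x4, takes a point from camera to world coordinates). Camera axes: x right, y down, z forward; pixel columns grow to the right and rows downward; lengths in m; the calibration is good to about 2 mm. A picture is of the moment at which its call begins. get_calibration takes no time and is no camera call.
- r.close_job(): hands the job in, once; it reports no verdict.
The state is a dict: "t": time; "qpos": joint angles; "joint_vel": joint speeds; "tau": joint torques, N m; "eef_pos": TCP position; "ee_rot": TCP orientation; "wrist_force": force on the tool from outside, world axes, zero at the start; "torque": the same for the moment, N m; "width": opening from 0.0 (shut) to 1.0 (fully open).
Only numpy, scipy, OpenCV 4.12 (cv2) and the standard library are available. Lean on these libraries where they do the work, as an engineer would, in place of code of your own. Each camera call takes 0.05 s, during which the arm holds its last target. There are 200 camera calls.

## Task

Hang the small open parts bin on the cleat stand: hold it above the cleat with its top tipped towards the board (about 15 degrees), get the bevelled strip on its back over the cleat, then let it down so that it drops into the groove and hangs there upright and fully home, about in the middle of the cleat. Leave the driver block, the similar holder with holes in it, where it stands.

Things in the scene. Friction and masses are not known exactly. Their poses are not given: they have to be found in the camera images.
- parts_bin: Parts bin to hang, loose, 0.15-0.31 kg: grey open box 68 (x) x 90 x 50 high mm before a plywood back plate 12 thick (x -12..0), 90 wide, 145 tall. Rear: hanging strip and, along the foot, a spacer 12 thick, 15 high. Origin: middle of the foot of the plate's rear face. x: backwards out of the plate, towards the board; y left; z up. Starts upright, facing the board within 25 degrees.
- bin_grip (a point): Mid-thickness of the bin's back plate, 12 mm below its top edge: (-6, 0, 133) mm in the bin's frame. The plate is bare on both faces above 108 mm, the top of the strip; pinch it here from above across its 12 mm (along the bin's x). Axes as the bin's.
- strip_edge (a point): Middle of the sharp rear lower edge of the bin's hanging strip: (21, 0, 73) mm in the bin's frame. The strip is 90 mm wide and 21 mm thick (bin x 0..21 mm); its bevelled underside rises from this edge to 99.7 mm height at the plate. Axes as the bin's.
- cleat_stand: Cleat stand, fixed: upright plywood board 240 wide, 135 tall, 18 mm thick, feet behind. Origin: bench level, middle of the board's front face; x into the board, y left, z up. On the front the cleat, a bar 220 wide, 22 mm thick, 88 mm high below, top bevelled: 129 mm high at its front edge (x -22), 102 at the board. Below it a batten 10 mm thick, 25-50 mm high.
- groove (a point): Middle of the bottom of the V groove between cleat and board (22 mm wide at the top): (0, 0, 102) mm in the stand's frame, axes as the stand's. A bin fully home has its strip edge 1 to 2 mm from here, its axes parallel to the stand's, its origin at about (-22, any, 30) mm in the stand's frame; only the stand carries it.
- driver_block: Driver block, to be left alone (loose, 0.3 kg): same back plate, strip and spacer as the bin, but before it a solid wooden block 52 x 90 x 45 mm with six round holes in its top. Origin and axes as the bin's. Bin and block stand left and right of the cleat, nearer the robot, in either order.

How it is judged:
On the way:
1. the bin is held over the cleat with its top tipped towards the board: tilted more than 5 degrees, in line with the board, its strip edge over or in the groove (angle between parts_bin's own z axis and vertical between 0.09 and 0.8 rad and angle between the y axis of parts_bin and the y axis of cleat_stand, either way round below 0.2 rad and x of strip_edge in the frame of cleat_stand between -0.026 and 0.004 m and y of strip_edge in the frame of cleat_stand between -0.06 and 0.06 m and z of strip_edge in the frame of cleat_stand between 0.106 and 0.19 m), for 0.1 s.
At the end, for the whole second after the job is handed in: The bin hangs at rest: strip edge within 12 mm of the board and 10 mm of its home height (103 mm), upright within 8 degrees, parallel to the board within 10 degrees, its middle within 50 mm of the cleat's; the driver block is within 30 mm of where it stood (x of strip_edge in the frame of cleat_stand between -0.012 and 0.004 m and y of strip_edge in the frame of cleat_stand between -0.05 and 0.05 m and z of strip_edge in the frame of cleat_stand between 0.094 and 0.113 m and angle between parts_bin's own z axis and vertical below 0.14 rad and angle between the y axis of parts_bin and the y axis of cleat_stand, either way round below 0.17 rad and linear speed of parts_bin below 0.02 m/s and distance of driver_block from where it was at the start of the episode below 0.03 m); the robot touches nothing.
It fails at once if the driver block is knocked over or moved more than 30 mm (distance of driver_block from where it was at the start of the episode above 0.03 m or angle between driver_block's own z axis and vertical above 0.3 rad).
It also fails if it takes over 38 s, if anything falls off the work surface, if the arm or the gripper's body presses on something with over 40 N, if the wrist force passes 120 N, or if a joint passes its speed limit or range.

## Working session

There is one attempt and no reset: what is moved stays moved. The work goes in short steps, Python scripts to look and compute and a tool call to move; the robot and the scene stay as the last step left them, time stands still between calls to the robot, and variables do not carry over. Pictures are saved under pics/ and viewed, about 8 in all and at most 12, crops included, and the job is handed in when it is done.

Besides the shell and the picture viewer there is one more tool, called after "Emit:" as name(argument=value, ...), one argument or row to a line, values as JSON. drive_tool: Moves the arm, as the interface text tells. Its arguments: {"type":"object","properties":{"targets":{"type":"string"},"grip":{"type":"number"}},"required":["targets"]}

```bash
mkdir -p pics
python3 - <<'E'
from bench import r
import cv2,numpy as np
for n in("side","top"):
    im=r.snapshot(n); cv2.imwrite(f"pics/{n}0.png",im[:,:,::-1]); c=r.get_calibration(n); print(n,np.round(c["mtx"],1).tolist(),np.round(c["T"],4).tolist())
s=r.read_state(); print(s["t"],s["eef_pos"],np.round(s["ee_rot"],3).tolist(),s["width"],r.tcp_to_grasp)
a=cv2.imread("pics/side0.png");b=cv2.imread("pics/top0.png")
E
```

```text
side [[386.5, 0.0, 260.7], [0.0, 386.5, 194.1], [0.0, 0.0, 1.0]] [[0.9757, -0.0817, 0.2034, 0.3956], [-0.2185, -0.4363, 0.8729, -0.9976], [0.0174, -0.8961, -0.4435, 0.5066], [0.0, 0.0, 0.0, 1.0]]
top [[371.3, 0.0, 254.9], [0.0, 371.3, 193.5], [0.0, 0.0, 1.0]] [[-0.0414, -0.9764, 0.2117, 0.3829], [-0.9991, 0.0417, -0.003, -0.1799], [-0.0059, -0.2117, -0.9773, 1.0049], [0.0, 0.0, 0.0, 1.0]]
0.1 [ 0.19033992 -0.5948313   0.23051984] [[-0.001, 0.305, -0.952], [0.002, -0.952, -0.305], [-1.0, -0.002, 0.0]] 1.0039323438704078 0.0187
```

View pics/side0.png

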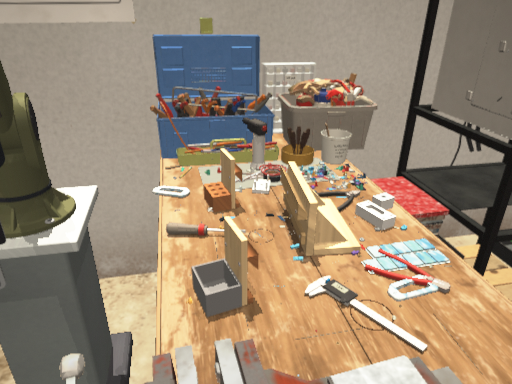

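View pics/top0.png

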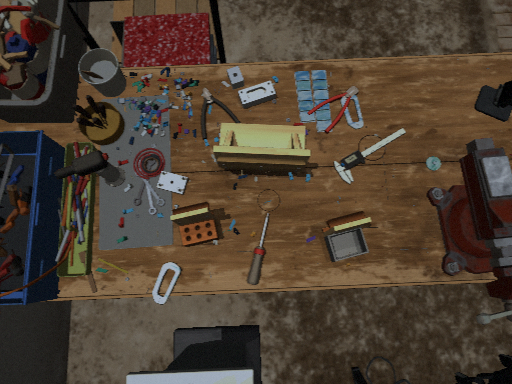

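The side view shows the bin around (220,275), the driver block around (218,190) and the stand around (310,215). The top view has the bin at (347,240), the block at (195,225) and the stand at (263,145). I'll enlarge the bin and stand next.

Run:
```python
import cv2,numpy as np
a=cv2.imread("pics/side0.png");b=cv2.imread("pics/top0.png")
z=lambda i,x,y,w,h,k:cv2.resize(i[y:y+h,x:x+w],None,fx=k,fy=k,interpolation=cv2.INTER_CUBIC)
cv2.imwrite("pics/c1.png",z(b,200,110,190,160,4))
cv2.imwrite("pics/c2.png",z(a,180,150,190,170,4)[:600])
```

```text
(no output)
```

View pics/c1.png

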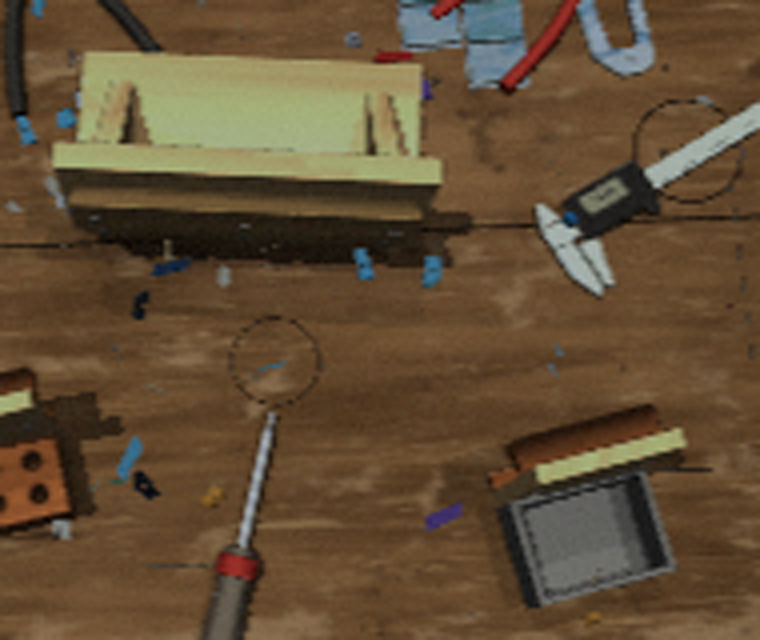

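View pics/c2.png

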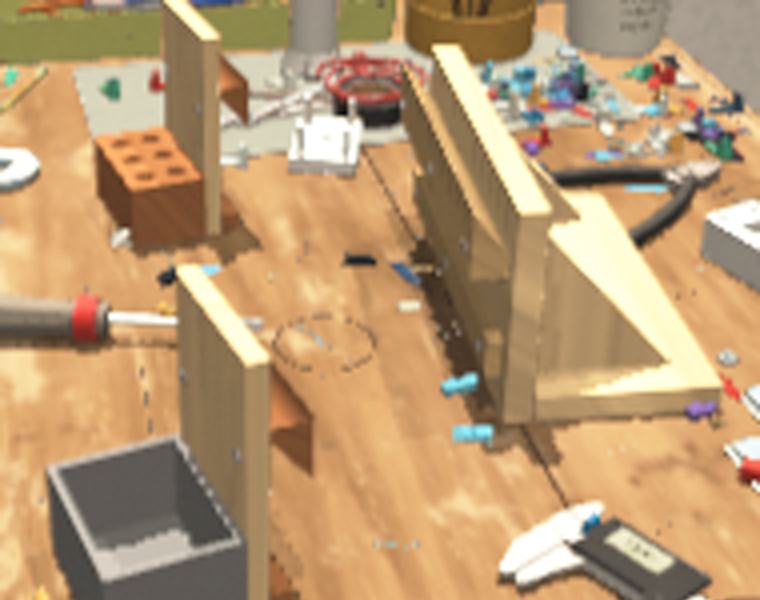

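In c1 the board's top front edge runs (55,170)–(440,185), and the bin plate's top corners are at (537,465), (683,430), (686,446) and (540,482). In c2 the plate top runs from (178,266) to (243,366)/(268,362), and the board top from (433,47)/(460,47) to (522,217)/(551,213). Next I fit both poses.

```bash
cat > h.py <<'E'
from bench import r
import numpy as np
from scipy.optimize import least_squares
from scipy.spatial.transform import Rotation as R
def proj(n,P):
    c=r.get_calibration(n);T=c["T"];p=(np.asarray(P)-T[:3,3])@T[:3,:3];q=p@c["mtx"].T
    return q[:,:2]/q[:,2:]
def Rz(a): return R.from_euler('z',a).as_matrix()
def fit(obs,x0=(.5,-.2,0)):
    # obs: list of (cam, (u,v), local point mm)
    def f(v):
        o=[]
        for n,u,p in obs: o.append(proj(n,[np.array([v[0],v[1],0])+Rz(v[2])@(np.array(p)/1000)])[0]-u)
        return np.ravel(o)
    s=least_squares(f,x0); return s.x,np.round(s.fun.reshape(-1,2),1).tolist()
c1=lambda u,v:("top",np.array([200+u/4-.375,110+v/4-.375]))
c2=lambda u,v:("side",np.array([180+u/4-.375,150+v/4-.375]))
E
cat > m.py <<'E'
from h import *
t=[(*c1(55,170),(0,120,135)),(*c1(440,185),(0,-120,135)),(*c1(53,145),(18,120,135)),(*c1(440,162),(18,-120,135))]
s=[(*c2(433,47),(0,120,135)),(*c2(460,47),(18,120,135)),(*c2(522,217),(0,-120,135)),(*c2(551,213),(18,-120,135))]
for o in(t,s,t+s): print("stand",*fit(o))
t=[(*c1(537,465),(0,45,145)),(*c1(683,430),(0,-45,145)),(*c1(686,446),(-12,-45,145)),(*c1(540,482),(-12,45,145))]
s=[(*c2(178,266),(-12,45,145)),(*c2(195,266),(0,45,145)),(*c2(243,366),(-12,-45,145)),(*c2(268,362),(0,-45,145))]
for o in(t,s,t+s): print("bin",*fit(o))
E
python3 m.py
```

```text
stand [ 0.66869727 -0.2019068  -0.08640996] [[-1.0, 0.3], [0.5, 0.6], [-0.0, -0.4], [0.6, -0.6]]
stand [ 0.66728757 -0.20913741 -0.09510072] [[-0.0, -0.1], [-0.0, -0.3], [-0.6, -0.2], [0.6, 0.4]]
stand [ 0.66881855 -0.20321674 -0.0900621 ] [[-0.5, 0.1], [1.0, 0.7], [0.5, -0.6], [1.1, -0.5], [-0.3, -1.0], [-0.4, -1.2], [-0.5, -1.6], [0.6, -1.0]]
bin [ 0.49408469 -0.40530007  0.19415429] [[-0.7, -0.3], [-0.0, -0.6], [0.7, 0.4], [-0.0, 0.4]]
bin [ 0.4914064 -0.4084883  0.1884461] [[-0.9, 0.6], [0.9, -0.6], [-0.2, 0.2], [0.2, -0.3]]
bin [ 0.49258277 -0.40617134  0.1895214 ] [[-0.3, 0.2], [0.4, 0.2], [1.2, 1.1], [0.4, 1.0], [-0.4, -0.0], [1.3, -1.2], [0.3, -0.6], [0.6, -1.1]]
```

Both cameras agree to within a few mm: stand at (0.668, -0.204), yaw -0.09; bin at (0.4925, -0.4065), yaw 0.19.

The drive can only yaw the tool, not pitch it. To tip the bin I'll press its foot spacer against the cleat's front face while it's held by the plate top. First I turn the tool into line.

Emit:
drive_tool(
  targets="0 0 0 -0.145; 0 0 0 -0.145; 0 0 0 -0.145; 0 0 0 -0.145; 0 0 0 -0.145; 0 0 0 -0.145; 0 0 0 -0.145; 0 0 0 -0.145; 0 0 0 -0.145; 0 0 0 -0.145",
  grip=0.2,
)

```text
t: 1.35
eef_pos: [0.1903, -0.595, 0.2308]
ee_rot: [[-0.0, 0.981, 0.192], [0.001, 0.192, -0.981], [-1.0, -0.0, -0.001]]
wrist_force: [0.2, -0.9, -0.4]
width: 0.605
```

```bash
cat >> h.py <<'E'
def togo(tcp,yaw):
    s=r.read_state();M=s["ee_rot"];d=(np.array(tcp)-s["eef_pos"])*1000
    y=np.arctan2(M[1,1],M[0,1]);print("t",round(s["t"],2),"tcp",np.round(s["eef_pos"],4),"yaw",round(y,3),"F",np.round(s["wrist_force"],1),"w",round(s["width"],3))
    print("world mm",np.round(d,1),"tool mm",np.round(M.T@d,1),"turn",round(-(yaw-y),3),"x axis",np.round(M[:,0],3))
E
python3 -c "
from h import *
togo([.4866,-.4076,.114],.19)"
```

```text
t 1.35 tcp [ 0.1903 -0.595   0.2308] yaw 0.194 F [ 0.2 -0.9 -0.4] w 0.605
world mm [ 296.3  187.4 -116.8] tool mm [ 116.8  326.9 -126.8] turn 0.004 x axis [-0.     0.001 -1.   ]
```

Emit:
drive_tool(
  targets="0 40 -15 0; 0 40 -16 0; 0 40 -16 0; 0 40 -16 0; 0 40 -16 0; 0 40 -16 0; 0 40 -16 0; 0 47 -16 0; 0 0 0 0; 0 0 0 0",
)

```text
t: 2.6
eef_pos: [0.4873, -0.4093, 0.2307]
ee_rot: [[-0.001, 0.982, 0.188], [0.0, 0.188, -0.982], [-1.0, -0.001, -0.0]]
wrist_force: [-0.4, 0.4, -1.5]
width: 0.601
```

```bash
python3 -c "
from h import *
import cv2
togo([.4866,-.4076,.114],.19)
a=r.snapshot('side')[150:330,150:330,::-1];b=r.snapshot('top')[160:290,290:420,::-1]
cv2.imwrite('pics/p1.png',np.hstack([cv2.resize(a,(400,400)),cv2.resize(b,(400,400))]))"
```

```text
t 2.6 tcp [ 0.4873 -0.4093  0.2307] yaw 0.189 F [-0.4  0.4 -1.5] w 0.601
world mm [  -0.7    1.7 -116.7] tool mm [116.7  -0.2  -1.7] turn -0.001 x axis [-0.001  0.    -1.   ]
```

View pics/p1.png

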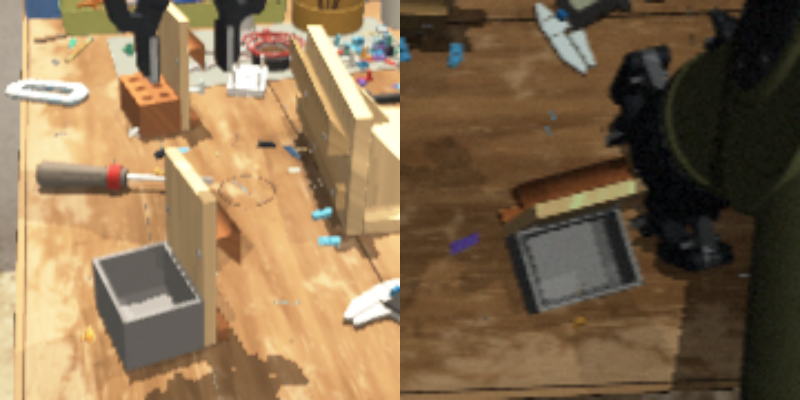

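The fingers are above the bin, straddling the plate top with one on each side. The fit and the arm agree, so I descend and then close.

Emit:
drive_tool(
  targets="20 0 -2 0; 20 0 0 0; 20 0 0 0; 20 0 0 0; 15 0 0 0; 10 0 0 0; 7 0 0 0; 4 0 0 0; 0 0 0 0; 0 0 0 0",
)

```text
t: 3.95
eef_pos: [0.4877, -0.4072, 0.1157]
ee_rot: [[0.001, 0.982, 0.188], [-0.0, 0.188, -0.982], [-1.0, 0.0, 0.001]]
wrist_force: [-0.8, -0.1, -0.3]
width: 0.601
```

Emit:
drive_tool(
  targets="0 0 0 0; 0 0 0 0; 0 0 0 0; 0 0 0 0; 0 0 0 0; 0 0 0 0; 0 0 0 0; 0 0 0 0; 0 0 0 0; 0 0 0 0",
  grip=-1,
)

```text
t: 5.2
eef_pos: [0.4878, -0.4072, 0.1156]
ee_rot: [[0.001, 0.982, 0.188], [-0.0, 0.188, -0.982], [-1.0, 0.001, 0.001]]
wrist_force: [1.3, -0.3, 5.0]
width: 0.134
```

Gripped at 11.4 mm, which matches the plate. Lift, then turn into line with the board.

Emit:
drive_tool(
  targets="-5 0 0 0; -15 0 0 0; -20 0 0 0; -20 0 0 0; -20 0 0 0; -15 0 0 0.07; -5 0 0 0.07; 0 0 0 0.07; 0 0 0 0.07; 0 0 0 0",
)

```text
t: 6.45
eef_pos: [0.4873, -0.4068, 0.2158]
ee_rot: [[-0.0, 0.996, -0.09], [0.0, -0.09, -0.996], [-1.0, -0.0, -0.0]]
wrist_force: [-0.3, 0.7, -2.7]
width: 0.128
```

```bash
python3 -c "
from h import *
togo([.6172,-.1994,.2156],-.09)"
```

```text
t 6.45 tcp [ 0.4873 -0.4068  0.2158] yaw -0.09 F [-0.3  0.7 -2.7] w 0.128
world mm [ 1.299e+02  2.074e+02 -2.000e-01] tool mm [ 2.000e-01  1.106e+02 -2.183e+02] turn -0.0 x axis [-0.  0. -1.]
```

Emit:
drive_tool(
  targets="0 5 -15 0; 0 10 -28 0; 0 15 -32 0; 0 15 -33 0; 0 15 -33 0; 0 15 -32 0; 0 15 -30 0; 0 10 -15 0; 0 0 0 0; 0 0 0 0",
)

```text
t: 7.7
eef_pos: [0.6061, -0.2008, 0.2151]
ee_rot: [[-0.001, 0.996, -0.092], [-0.001, -0.092, -0.996], [-1.0, -0.001, 0.001]]
wrist_force: [-0.6, 0.1, -2.3]
width: 0.128
```

```bash
python3 -c "
from h import *
import cv2
togo([.6172,-.1994,.2156],-.09)
a=r.snapshot('side')[90:290,200:400,::-1];b=r.snapshot('top')[90:240,190:340,::-1]
cv2.imwrite('pics/p2.png',np.hstack([cv2.resize(a,(400,400)),cv2.resize(b,(400,400))]))"
```

```text
t 7.7 tcp [ 0.6061 -0.2008  0.2151] yaw -0.093 F [-0.6  0.1 -2.3] w 0.128
world mm [11.1  1.4  0.5] tool mm [-0.5 10.9 -2.4] turn -0.003 x axis [-0.001 -0.001 -1.   ]
```

View pics/p2.png

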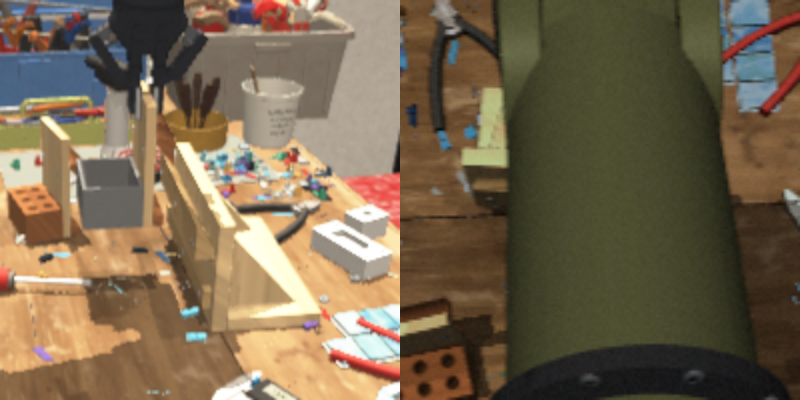

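The side crop shows the bin upright in the gripper with its foot at cleat height, in front of the cleat. The top view is blocked by the arm. I push towards the board slowly so the foot meets the cleat.

Emit:
drive_tool(
  targets="0 8 0 0; 0 7 -1 0; 0 4 -1 0; 0 3 0 0; 0 3 0 0; 0 2 0 0; 0 2 0 0; 0 2 0 0; 0 2 0 0; 0 0 0 0",
)

```text
t: 9.05
eef_pos: [0.6349, -0.1998, 0.2142]
ee_rot: [[-0.012, 0.996, -0.091], [0.001, -0.091, -0.996], [-1.0, -0.012, 0.0]]
wrist_force: [-13.8, 2.2, 3.9]
width: 0.133
```

Emit:
drive_tool(
  targets="0 2 0 0; 0 2 0 0; 0 2 0 0; 0 2 0 0; 0 2 0 0; 0 2 0 0; 0 0 0 0; 0 0 0 0; 0 0 0 0; 0 0 0 0",
)

```text
t: 10.3
eef_pos: [0.6427, -0.2009, 0.2135]
ee_rot: [[-0.021, 0.996, -0.091], [0.001, -0.091, -0.996], [-1.0, -0.021, 0.001]]
wrist_force: [-24.7, 2.3, 8.9]
width: 0.13
```

```bash
python3 -c "
from h import *
import cv2
togo([.6172,-.1994,.2156],-.09)
a=r.snapshot('side')[100:250,210:360,::-1]
cv2.imwrite('pics/p3.png',cv2.resize(a,(600,600),interpolation=cv2.INTER_CUBIC))"
```

```text
t 10.3 tcp [ 0.6427 -0.2009  0.2135] yaw -0.091 F [-24.7   2.3   8.9] w 0.13
world mm [-25.5   1.5   2.1] tool mm [ -1.6 -25.6   0.9] turn -0.001 x axis [-0.021  0.001 -1.   ]
```

View pics/p3.png

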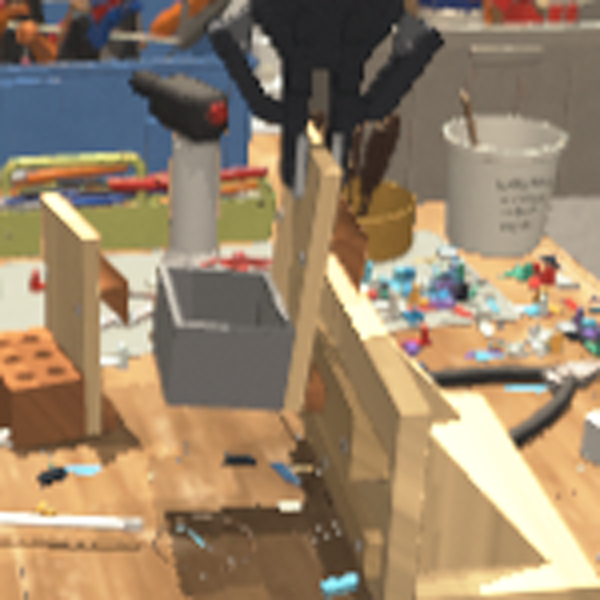

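The bin's foot spacer is on the cleat, and its plate leans with the top towards the board. The rear edge runs (338,175)→(308,412), about 6–7°. I push a bit more for margin.

Emit:
drive_tool(
  targets="0 2 0 0; 0 2 0 0; 0 2 0 0; 0 2 0 0; 0 1 0 0; 0 0 0 0; 0 0 0 0; 0 0 0 0; 0 0 0 0; 0 0 0 0",
)

```text
t: 11.6
eef_pos: [0.6481, -0.2015, 0.213]
ee_rot: [[-0.029, 0.995, -0.091], [0.001, -0.091, -0.996], [-1.0, -0.029, 0.002]]
wrist_force: [-33.3, 3.9, 14.6]
width: 0.131
```

```bash
python3 -c "
from h import *
import cv2
togo([.6172,-.1994,.2156],-.09)
a=r.snapshot('side')[100:250,210:360,::-1]
cv2.imwrite('pics/p4.png',cv2.resize(a,(600,600),interpolation=cv2.INTER_CUBIC))"
```

```text
t 11.6 tcp [ 0.6481 -0.2015  0.213 ] yaw -0.091 F [-33.3   3.9  14.6] w 0.131
world mm [-30.9   2.1   2.6] tool mm [ -1.7 -31.    0.7] turn -0.001 x axis [-0.029  0.001 -1.   ]
```

View pics/p4.png

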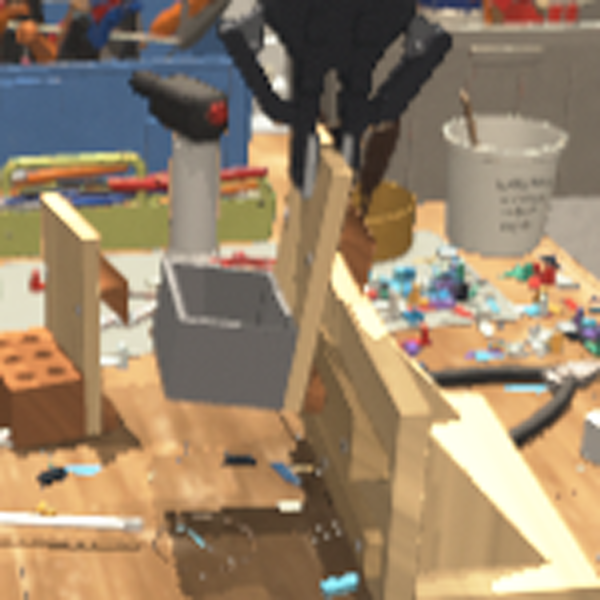

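The lean is now clearer: the near edge runs (349,165)→(305,412). I fit the tilt numerically.

```bash
cat > tilt.py <<'E'
from h import *
def ft(pts,free=True):
    def f(v):
        M=Rz(-.091)@R.from_euler('y',v[3]).as_matrix()
        return np.ravel([proj("side",[v[:3]+M@(np.array(p)/1000)])[0]-(np.array(u)/4-.375+[210,100]) for u,p in pts])
    s=least_squares(f,[.63,-.2,.1,.1]);M=Rz(-.091)@R.from_euler('y',s.x[3]).as_matrix()
    e=s.x[:3]+M@[.021,0,.073]; l=Rz(-.09).T@(e-[.668,-.204,0])
    print(np.round(s.x,4),"deg",np.degrees(s.x[3]),"edge in stand",np.round(l,4),np.round(s.fun.reshape(-1,2),1).tolist())
ft([((349,165),(0,-45,145)),((326,175),(-12,-45,145)),((305,412),(0,-45,0)),((286,410),(-12,-45,0)),((166,397),(-80,-45,0)),((168,320),(-80,-45,50)),((295,325),(-12,-45,50))])
E
python3 tilt.py
```

```text
[ 0.6328 -0.2014  0.099   0.122 ] deg 6.99124646902408 edge in stand [-0.0056 -0.0006  0.1689] [[-0.4, 0.9], [-0.1, -2.1], [-0.6, -0.5], [-1.0, -0.3], [-0.4, 1.0], [2.0, 0.0], [0.4, 1.0]]
```

The tilt is about 7°, and the strip edge is at (-6, -1, 169) mm, inside the window. I add 6 mm for margin and hold, then back off.

Emit:
drive_tool(
  targets="0 2 0 0; 0 2 0 0; 0 2 0 0; 0 1 0 0; 0 0 0 0; 0 0 0 0; 0 0 0 0; 0 0 0 0; 0 0 0 0; 0 0 0 0",
)

```text
t: 12.9
eef_pos: [0.6546, -0.2022, 0.2127]
ee_rot: [[-0.03, 0.995, -0.091], [0.001, -0.091, -0.996], [-1.0, -0.03, 0.002]]
wrist_force: [-34.3, 4.6, 14.4]
width: 0.13
```

```bash
python3 -c "
from h import *
import cv2
togo([.6172,-.1994,.2156],-.09)
a=r.snapshot('side')[100:250,210:360,::-1]
cv2.imwrite('pics/p5.png',cv2.resize(a,(600,600),interpolation=cv2.INTER_CUBIC))"
```

```text
t 12.9 tcp [ 0.6546 -0.2022  0.2127] yaw -0.091 F [-34.3   4.6  14.4] w 0.13
world mm [-37.4   2.8   2.9] tool mm [ -1.7 -37.6   0.6] turn -0.001 x axis [-0.03   0.001 -1.   ]
```

View pics/p5.png

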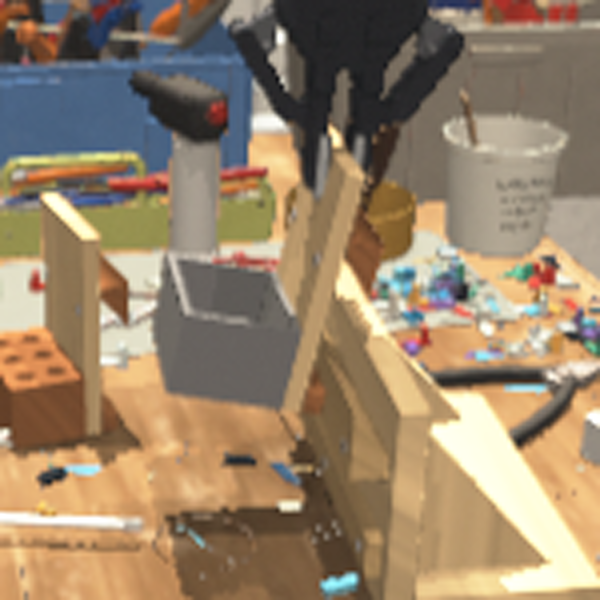

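The lean is now about 10–11°, with the near edge running (362,168)→(305,412). The force has plateaued, so the plate is turning in the pads. Now I back off and see how it sits in the grip.

Emit:
drive_tool(
  targets="0 -4 0 0; 0 -6 0 0; 0 -6 0 0; 0 -6 0 0; 0 -6 0 0; 0 -6 0 0; 0 -4 0 0; 0 -4 0 0; 0 0 0 0; 0 0 0 0",
)

```text
t: 14.2
eef_pos: [0.6263, -0.1988, 0.2155]
ee_rot: [[0.001, 0.996, -0.091], [-0.0, -0.091, -0.996], [-1.0, 0.001, -0.0]]
wrist_force: [0.7, -0.1, -3.0]
width: 0.129
```

```bash
python3 -c "
from h import *
import cv2
togo([.6172,-.1994,.2156],-.09)
a=r.snapshot('side')[100:250,210:360,::-1]
cv2.imwrite('pics/p6.png',cv2.resize(a,(600,600),interpolation=cv2.INTER_CUBIC))"
```

```text
t 14.2 tcp [ 0.6263 -0.1988  0.2155] yaw -0.091 F [ 0.7 -0.1 -3. ] w 0.129
world mm [-9.1 -0.6  0.1] tool mm [-0.1 -9.   1.4] turn -0.001 x axis [ 0.001 -0.    -1.   ]
```

View pics/p6.png

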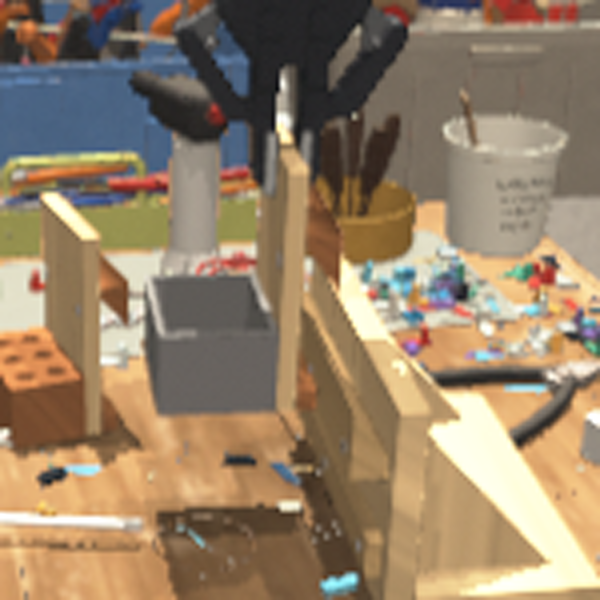

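Released from the cleat, the bin is nearly upright again, with its near edge running (307,165)→(294,408).

```bash
sed -i '$d' tilt.py
cat >> tilt.py <<'E'
ft([((307,165),(0,-45,145)),((284,174),(-12,-45,145)),((294,408),(0,-45,0)),((276,410),(-12,-45,0)),((157,411),(-80,-45,0)),((150,335),(-80,-45,50)),((273,335),(-12,-45,50))])
ft([((362,168),(0,-45,145)),((338,178),(-12,-45,145)),((305,412),(0,-45,0)),((284,406),(-12,-45,0)),((167,392),(-80,-45,0)),((170,318),(-80,-45,50)),((300,325),(-12,-45,50))])
E
python3 tilt.py
```

```text
[ 0.6296 -0.1927  0.0955  0.0045] deg 0.25796859719469456 edge in stand [-0.0179  0.0078  0.1684] [[-0.3, 1.0], [-0.1, -1.1], [-0.3, 0.3], [-0.9, -0.0], [-0.5, 0.9], [1.4, 0.0], [0.8, -1.0]]
[ 0.6333 -0.1984  0.0971  0.1692] deg 9.693861279869962 edge in stand [-0.0021  0.0025  0.1655] [[-0.8, 0.9], [-0.2, -2.3], [-0.8, -0.4], [-0.6, 0.6], [-0.4, 0.9], [2.8, -0.7], [-0.0, 1.1]]
```

The peak tilt fits as 9.7° with the strip edge at (-2, 2, 166) mm, so that stage is done. The spacer must now pass in front of the cleat and below its 88 mm underside. I back off 6, go down 31, then come forward until the plate touches the cleat's face.

Emit:
drive_tool(
  targets="0 -6 0 0; 5 0 0 0; 8 0 0 0; 8 0 0 0; 6 0 0 0; 4 0 0 0; 0 0 0 0; 0 5 0 0; 0 5 0 0; 0 0 0 0",
)

```text
t: 15.5
eef_pos: [0.6305, -0.1991, 0.1843]
ee_rot: [[0.0, 0.996, -0.091], [0.0, -0.091, -0.996], [-1.0, 0.0, -0.0]]
wrist_force: [-0.1, 0.6, -1.9]
width: 0.133
```

Emit:
drive_tool(
  targets="0 2 0 0; 0 2 0 0; 0 1 0 0; 0 1 0 0; 0 1 0 0; 0 1 0 0; 0 1 0 0; 0 1 0 0; 0 0 0 0; 0 0 0 0",
)

```text
t: 16.75
eef_pos: [0.6399, -0.2001, 0.1843]
ee_rot: [[-0.0, 0.996, -0.091], [0.0, -0.091, -0.996], [-1.0, -0.0, -0.0]]
wrist_force: [0.1, -0.7, -1.6]
width: 0.126
```

Emit:
drive_tool(
  targets="0 1 0 0; 0 0 0 0; 0 1 0 0; 0 0 0 0; 0 1 0 0; 0 0 0 0; 0 0 0 0; 0 0 0 0; 0 0 0 0; 0 0 0 0",
)

```text
t: 18.0
eef_pos: [0.6429, -0.2004, 0.1843]
ee_rot: [[0.0, 0.996, -0.091], [0.0, -0.091, -0.996], [-1.0, 0.0, -0.0]]
wrist_force: [-0.9, -0.2, -3.4]
width: 0.13
```

Emit:
drive_tool(
  targets="0 1 0 0; 0 0 0 0; 0 1 0 0; 0 0 0 0; 0 1 0 0; 0 0 0 0; 0 0 0 0; 0 0 0 0; 0 0 0 0; 0 0 0 0",
)

```text
t: 19.25
eef_pos: [0.6439, -0.2005, 0.1839]
ee_rot: [[-0.004, 0.996, -0.091], [0.0, -0.091, -0.996], [-1.0, -0.004, 0.0]]
wrist_force: [-7.5, -0.2, 0.7]
width: 0.125
```

```bash
python3 -c "
from h import *
import cv2
togo([.6172,-.1994,.2156],-.09)
a=r.snapshot('side')[100:250,210:360,::-1]
cv2.imwrite('pics/p7.png',cv2.resize(a,(600,600),interpolation=cv2.INTER_CUBIC))"
```

```text
t 19.25 tcp [ 0.6439 -0.2005  0.1839] yaw -0.091 F [-7.5 -0.2  0.7] w 0.125
world mm [-26.7   1.1  31.7] tool mm [-31.6 -26.8   1.3] turn -0.001 x axis [-0.004  0.    -1.   ]
```

View pics/p7.png

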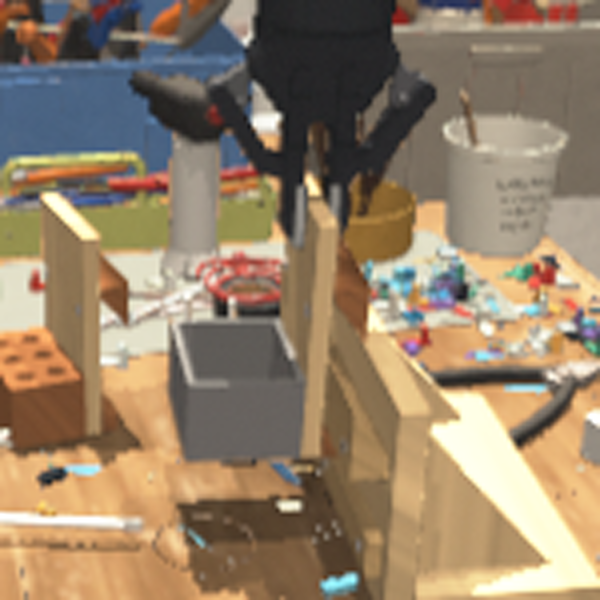

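The plate is now on the cleat's front face (-7.5 N, TCP x ≈ 0.643), upright, with the strip above the groove. I back off 2 mm from contact and lower.

Emit:
drive_tool(
  targets="0 -3 0 0; 0 -2 0 0; 0 0 0 0; 5 0 0 0; 5 0 0 0; 5 0 0 0; 5 0 0 0; 4 0 0 0; 4 0 0 0; 0 0 0 0",
)

```text
t: 20.55
eef_pos: [0.6407, -0.2002, 0.1559]
ee_rot: [[-0.001, 0.996, -0.091], [0.0, -0.091, -0.996], [-1.0, -0.001, -0.0]]
wrist_force: [-0.4, -0.3, -2.7]
width: 0.133
```

Emit:
drive_tool(
  targets="2 0 0 0; 0 0 0 0; 2 0 0 0; 0 0 0 0; 2 0 0 0; 0 0 0 0; 0 0 0 0; 0 0 0 0; 0 0 0 0; 0 0 0 0",
)

```text
t: 21.8
eef_pos: [0.641, -0.2002, 0.1504]
ee_rot: [[0.0, 0.996, -0.091], [-0.0, -0.091, -0.996], [-1.0, 0.0, 0.0]]
wrist_force: [1.7, -0.6, -2.0]
width: 0.129
```

Emit:
drive_tool(
  targets="1 0 0 0; 0 0 0 0; 1 0 0 0; 0 0 0 0; 1 0 0 0; 0 0 0 0; 0 0 0 0; 0 0 0 0; 0 0 0 0; 0 0 0 0",
)

```text
t: 23.05
eef_pos: [0.642, -0.2002, 0.148]
ee_rot: [[0.003, 0.996, -0.091], [-0.0, -0.091, -0.996], [-1.0, 0.003, 0.0]]
wrist_force: [5.8, -0.4, 5.0]
width: 0.127
```

The bevels are in contact: 5 N upward, with a pull towards the board. Release, then withdraw upward.

Emit:
drive_tool(
  targets="0 0 0 0; 0 0 0 0; 0 0 0 0; 0 0 0 0; 0 0 0 0; 0 0 0 0; 0 0 0 0; 0 0 0 0; 0 0 0 0; 0 0 0 0",
  grip=0,
)

```text
t: 24.3
eef_pos: [0.6409, -0.2002, 0.1473]
ee_rot: [[-0.0, 0.996, -0.091], [0.0, -0.091, -0.996], [-1.0, -0.0, -0.0]]
wrist_force: [-0.5, 0.3, 1.2]
width: 0.5
```

Emit:
drive_tool(
  targets="-5 0 0 0; -10 0 0 0; -20 0 0 0; -25 0 0 0; -25 0 0 0; -25 0 0 0; -20 0 0 0; -10 0 0 0; 0 0 0 0; 0 0 0 0",
)

```text
t: 25.55
eef_pos: [0.6405, -0.2002, 0.2864]
ee_rot: [[-0.001, 0.996, -0.091], [0.0, -0.091, -0.996], [-1.0, -0.001, -0.0]]
wrist_force: [-1.1, -0.4, -0.1]
width: 0.501
```

```bash
python3 -c "
from h import *
import cv2
togo([.6172,-.1994,.2156],-.09)
a=r.snapshot('side')[125:275,195:345,::-1];b=r.snapshot('top');cv2.imwrite('pics/t8.png',b[:,:,::-1])
cv2.imwrite('pics/p8.png',cv2.resize(a,(600,600),interpolation=cv2.INTER_CUBIC))"
```

```text
t 25.55 tcp [ 0.6405 -0.2002  0.2864] yaw -0.091 F [-1.1 -0.4 -0.1] w 0.501
world mm [-23.3   0.8 -70.8] tool mm [ 70.8 -23.2   1.3] turn -0.001 x axis [-0.001  0.    -1.   ]
```

View pics/p8.png

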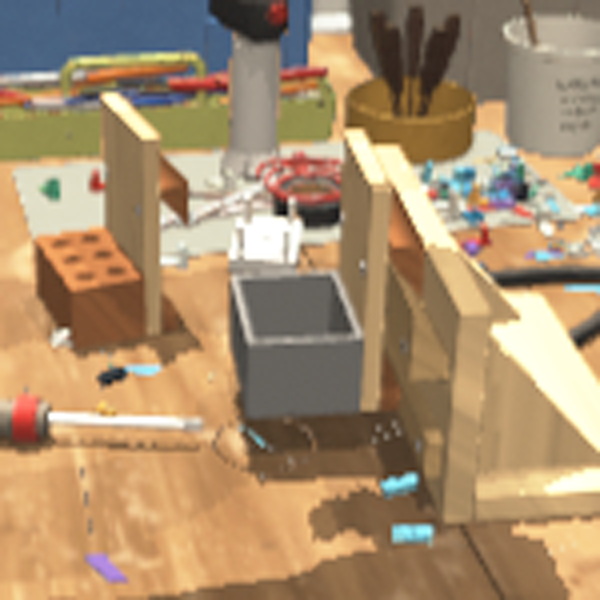

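The bin hangs by itself, upright in the groove. Its near edge runs (390,185)→(380,408), its foot is clear of the bench, and the block hasn't moved. One pose fit, then I hand in.

```bash
sed -i '/^ft/d;s/210,100/195,125/' tilt.py
cat >> tilt.py <<'E'
ft([((390,185),(0,-45,145)),((368,191),(-12,-45,145)),((380,408),(0,-45,0)),((361,411),(-12,-45,0)),((247,414),(-80,-45,0)),((241,345),(-80,-45,50)),((363,340),(-12,-45,50))])
import cv2
c=lambda f:cv2.imread(f)[150:250,195:235].astype(int)
now=r.snapshot("side")[:,:,::-1].astype(int);print("block diff",np.abs(c("pics/side0.png")-now[150:250,195:235])[20:60].mean())
s=r.read_state();print(s["t"],s["wrist_force"]);r.close_job()
E
python3 tilt.py
```

```text
[ 0.6489 -0.1926  0.0256 -0.0105] deg -0.6002639268427249 edge in stand [0.0002 0.0096 0.0988] [[-0.2, 0.5], [-0.0, -0.8], [-0.3, 0.4], [-0.5, -0.1], [-0.2, 1.0], [1.4, -0.2], [-0.2, -0.6]]
block diff 7.6085416666666665
25.7 [ 0.6318981  -0.1066901  -0.40876899]
the job is handed in; nothing more can be done
```

I hung the bin on the cleat and handed the job in at 25.7 s of the 38 s allowed; no verdict was reported.

- **How it was tipped:** the drive can only yaw the tool, so I held the bin by its plate top and pressed its foot spacer against the cleat. That tipped the top about 9.7° towards the board, by camera fit. This is short of the roughly 15° in your wording but above the 5° required. The strip edge was about (-2, 2, 166) mm in the stand's frame, inside the window.
- **How it went on:** the bin swung back upright when I backed off, so it went into the groove upright, not tipped. I passed the spacer under the cleat, touched the plate to its face, backed off 2 mm and lowered it until the bevels met. Then I released it and withdrew.
- **Final camera fit:** the tilt was 0.6° and the strip edge was about (0, 10, 99) mm in the stand's frame. That is about 4 mm below the nominal home height of 103 mm, which I put down to camera error because the earlier held fits also read a few mm low. It is still inside the 94–113 mm limits. I took the yaw from the tool (-0.091 rad) and did not measure it again after release.
- **Driver block:** it looked unmoved in the last picture. The pixel comparison I ran on it gave a mean difference of 7.6, which I did not resolve further.
- **Robot clearance:** the gripper was about 110 mm above the bin with no contact force.

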